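# Fit a filter slide to the cold-light source and bring the lamp up

### The arm

A 6-joint arm with a two-finger parallel gripper is mounted at the origin on a cart in front of the work surface, level with it; the furniture and walls round the work are solid. World frame = base frame: x ahead of the robot, y to its left, z up, the work surface at z = 0. Lengths are in m, angles in rad, forces in N, time in s.
With the tool pointing down it reaches from about 0.425 to 0.95 m from the base axis. Payload 3.5 kg.
Tool frame: the origin (TCP) lies midway between the tips of the shut fingers; the grasp point (between the pads) lies 19 mm behind it (ctrl.hold_point_z is the distance from the TCP to the grasp point, in m); z points along the fingers, y is the line along which they close (so a half turn about z gives the same grasp; the last joint's range is limited). The gripper opens to 85 mm and grips with 20 to 120 N. Pads are 22 mm wide; open, the fingers measure 114 mm over their backs; the gripper's body (76 mm by 85 mm) begins 54 mm behind the grasp point. The pads swing forward as they close: fully open they stand 13 mm farther back than shut.
Start: joints at [-0.15, 0.286, 1.577, -0, 1.279, -0.15], TCP at [0.675, 0, 0.231] pointing down, gripper open.
Joint ranges: [-2.77, 2.77], [-0.9, 2.22], [0.21, 2.48], [-1.53, 4.67], [0.24, 2.81], [-2.84, 2.84]. Speed limits (rad/s): [2.79, 2.79, 3.14, 3.14, 3.14, 3.14].

### API

Orientations are given as a unit quaternion [x, y, z, w].
In Python, from plant import readout, cams, sign_off, ctrl gives the robot as it stands. The module is installed in compiled form; this text tells all that it offers.
- The arm moves only by the tool step_arm, never from a script. Its argument "increments" is a list of rows, each a list of 2 entries, a list of its own where there are three numbers: the shift along the world's x, y, z in mm, then the turn, a rotation vector about the world's x, y, z in rad. In form: [[[x, y, z], [rx, ry, rz]], ...]. A call has 1 to 8 rows; each row shifts and turns the commanded pose from where the row before left it; what a row does not reach is not made up. A row lasts 1/12 s, in which the tool goes at most 41.7 mm and 7.16 degrees, less where a joint would pass 70% of its speed; a pose out of reach is approached as far as the arm can. A call is refused whole if a number of a shift passes 41.7 or a number of a turn 0.125, either way. A call with a gripper value outside its range is refused whole. "fingers" is the opening, from -1 (shut) to 1 (fully open), set as the call begins (left out, the last holds). The fingers move at their own pace and stop on an object; "grip_force" is the grip in N (left out, the last holds). Time passes only in rows, so rows that do not move let the fingers close. It gives the time, the measured TCP pose, the force, the opening and the grip force at its end, in the units of the state.
- readout.get_state(): the state, without advancing time (a new reading comes with each control period).
- cams.read_camera(name): name is "scene" or "side" or "wrist"; returns the picture (420x560x3 uint8, red, green, blue); there is no depth.
- cams.get_calibration(name): a dict with "fx", "fy", "cx", "cy" (pixels), "eye" and "rotation" of the camera in the world; the wrist camera has in their place "T_tool_cam" (4x4, takes a point from camera to tool coordinates, whose origin is the TCP and whose axes are the flange's). Camera axes: x right, y up, looking along -z (the intrinsics and any distortion apply to the point x, -y, -z); pixel columns grow to the right and rows downward; lengths in m; the calibration is good to about 2 mm. A picture is of the moment at which its call begins: read the wrist's pose just before it. get_calibration takes no time and is no camera call.
- sign_off(): hands the job in; it is judged then, once.
The state is a dict: "time": time; "qpos": joint angles; "dq": joint speeds; "joint_efforts": joint torques, N m; "eef_pos": TCP position; "tcp_rot": TCP orientation; "contact_force": force on the tool from outside, world axes, zero at the start; "wrist_torque": the same for the moment, N m; "opening": opening from 0.0 (shut) to 1.0 (fully open); "finger_force": force on a finger pad.
Only numpy, scipy, OpenCV 4.12 (cv2) and the standard library are available. Lean on these libraries where they do the work, as an engineer would, in place of code of your own. Each camera call takes 0.05 s, during which the arm holds its last target. There are 200 camera calls.

### The job

Lift the filter slide with the square window up and off its hook and lower it, upright, into the slot on top of the lamp box until it is fully home, leaving the other two slides hanging. Only once the slide is home, turn the lamp's dial clockwise from off to its third mark, three clicks, then let go.

Things in the scene. Friction and masses are not known exactly. Their poses are not given: they have to be found in the camera images.
- slide_square: slide to fit: black plate 6 mm thick (its x), 50 g, with a SQUARE 28 mm glass window (centre at z 24). Origin: middle of its bottom edge; y along its width, z up. z 0-48 mm: body 50 mm wide. z 48-92: tab 34 mm wide (grip it across y), with an eye 18 mm wide, 22 high, z 62-84, by which it hangs, 80 mm from its neighbour, on any of the rack's hooks. Same from both sides; either way round will do
- slide_round: a like slide with a large ROUND window (32 mm); same outline and origin; stays on its hook
- slide_small: a like slide with a small ROUND window (12 mm); same outline and origin; stays on its hook
- rack: hook rack, fixed: grey base 100 x 215 mm, two posts and a cross bar 45 mm behind the slides (+x), up to 0.165 m; three hooks 80 mm apart along its y, open to its -x. Origin: on the desk below the middle slide; axes those of the hanging slides
- lamp: cold-light source, a grey box 150 (x) x 180 (y) x 96 mm high, fixed to the desk; its front, with the lamp port, faces its own -x. Origin: middle of its underside. On its flat deck, 96 mm up, are the filter slot (at x -35, y +45 mm) and the dial (at x +5, y -45 mm)
- slot_mouth (a point): centre of the filter slot's mouth, flush with the lamp's deck, axes those of the lamp. The slot is 10 mm along x and 54 mm along y, with a 3 mm chamfer round its mouth
- slot_floor (a point): centre of the slot's floor, 48 mm below the mouth, axes those of the lamp. A slide that is fully home has its origin here, its y along the slot's y and its shoulders flush with the deck; the 44 mm high tab stands out above the deck
- dial_grip (a point): on the dial's upright axis at the height to grip, 27 mm above the deck; turns with the dial. x points along the bar grip to its white pointer end. Dial: disc 48 mm across, 4 mm high, and across it the bar grip 42 mm long (x), 12 mm wide (y: close the fingers along it), 4 to 32 mm above the deck
- dial (a joint): dial angle, rad: 0 = off (white ring on the scale; every start), growing clockwise seen from above. Spring notches (clicks) every 0.419 rad (24 deg), each with a white bar: first mark 0.419, second 0.838, third 1.257, two more up to 2.094. About 0.05 N m carries it over a click; let go between notches it settles into the nearest
- hook_seat (a point): middle hook's wire axis where the slide hangs; axes of the rack. Wires 5 mm thick, level through the eye, then bent up in front: the end lies 14 mm to -x and 7 mm higher. To take a slide off: raise it 9 to 15 mm (12 is best; from 17 on the lower edge of the eye bears on the wire), draw it straight along -x by 30 mm or more, then carry it away

How it is judged:
On the way, in this order (a step that is already met when the one before it is completed fails the run):
1. the square-window slide is lifted off its hook, clear in front of it (x of slide_square in the frame of rack below -0.02 m and contact force between slide_square and rack below 0.01 N and height (world z) of slide_square above 0.05 m), for 0.05 s.
2. the square-window slide is fully home in the lamp's slot, the dial still off (horizontal distance between slide_square and slot_floor below 0.005 m and z of slide_square in the frame of slot_floor below 0.004 m and angle between slide_square's own z axis and vertical below 0.12 rad and value of joint dial below 0.2 rad), for 0.2 s.
At the end, for the whole second after the job is handed in: The square-window slide rests in the lamp's slot within 4 mm of its floor, within 5 mm of its centre and upright within 0.12 rad; the dial rests in its third notch (1.257 rad, within 0.1); the two other slides still hang where they hung (within 30 mm); everything is let go (horizontal distance between slide_square and slot_floor below 0.005 m and z of slide_square in the frame of slot_floor below 0.004 m and angle between slide_square's own z axis and vertical below 0.12 rad and linear speed of slide_square below 0.02 m/s and value of joint dial between 1.15 and 1.36 rad and distance of each of slide_round, slide_small from where it was at the start of the episode below 0.03 m); the robot touches nothing.
It fails at once if the dial is turned up while the square-window slide is not home in the slot (value of joint dial above 0.3 rad and (z of slide_square in the frame of slot_floor above 0.008 m or horizontal distance between slide_square and slot_floor above 0.012 m)).
It fails at once if one of the other slides is knocked off its hook (distance of any of slide_round, slide_small from where it was at the start of the episode above 0.05 m).
It also fails if it takes over 53 s, if anything falls off the work surface, if the arm or the gripper's body presses on something with over 40 N, if the wrist force passes 120 N, or if a joint passes its speed limit or range.

## Working session

There is one attempt and no reset: what is moved stays moved. The work goes in short steps, Python scripts to look and compute and a tool call to move; the robot and the scene stay as the last step left them, time stands still between calls to the robot, and variables do not carry over. Pictures are saved under pics/ and viewed, at most 14 in all, crops included, and the job is handed in when it is done.

Besides the shell and the picture viewer there is one more tool, called as name(argument=value, ...), one argument or row to a line, values as JSON. step_arm: Moves the arm, as the interface text tells. Its arguments: {"type":"object","properties":{"increments":{"type":"array","items":{"type":"array"}},"fingers":{"type":"number"},"grip_force":{"type":"number"}},"required":["increments"]}

```bash
mkdir -p pics; python3 - <<'E'
from plant import readout,cams,ctrl
import cv2
print(readout.get_state(), ctrl.hold_point_z)
for n in("scene","side","wrist"):
    im=cams.read_camera(n); cv2.imwrite(f"pics/{n}0.png",im[:,:,::-1]); print(n,cams.get_calibration(n))
E
```

```text
{'time': 0.0, 'qpos': array([-1.50005035e-01,  2.87209929e-01,  1.57816352e+00,  8.86838753e-06,
        1.27860101e+00, -1.49994988e-01]), 'dq': array([ 6.27194710e-04, -4.69603466e-05,  1.80887645e-04, -2.18404376e-05,
        4.36900565e-04,  4.11089888e-04]), 'joint_efforts': array([-1.79628755e-04, -4.05981302e+01, -2.92628127e+01, -1.54224781e-04,
        5.81841552e-03,  3.74769741e-06]), 'eef_pos': array([6.74348494e-01, 1.26804063e-04, 2.29924966e-01]), 'tcp_rot': array([ 7.07110739e-01,  7.07101821e-01, -7.03381840e-04, -9.60999630e-04]), 'contact_force': array([ 0.15508489,  0.08702396, -0.29625911]), 'wrist_torque': array([ 0.00589776, -0.01007799,  0.00173532]), 'finger_force': 0.0, 'opening': 1.0010973246808168} 0.0187
scene {'fx': 434.74462064358397, 'fy': 434.74462064358397, 'cx': 276.59922815148866, 'cy': 218.42947383675232, 'eye': array([0.22095584, 0.70763495, 0.78712686]), 'rotation': array([-0.08640631,  0.35233428,  0.90065533, -0.2391955 ])}
side {'fx': 425.20765114949205, 'fy': 425.20765114949205, 'cx': 277.4587156600269, 'cy': 202.0395917239243, 'eye': array([1.20788233, 0.47832853, 0.71429624]), 'rotation': array([0.22666632, 0.37172857, 0.76223151, 0.47900248])}
wrist {'fx': 356.01714251096496, 'fy': 356.01714251096496, 'cx': 279.24580353320243, 'cy': 204.3239351009142, 'T_tool_cam': array([[-2.63756989e-04,  9.53893478e-01,  3.00145237e-01,
         7.65061212e-02],
       [ 9.99999965e-01,  2.42780422e-04,  1.07182507e-04,
        -6.30963143e-04],
       [ 2.93713071e-05,  3.00145255e-01, -9.53893508e-01,
        -1.43363208e-01],
       [ 0.00000000e+00,  0.00000000e+00,  0.00000000e+00,
         1.00000000e+00]])}
```

View pics/scene0.png

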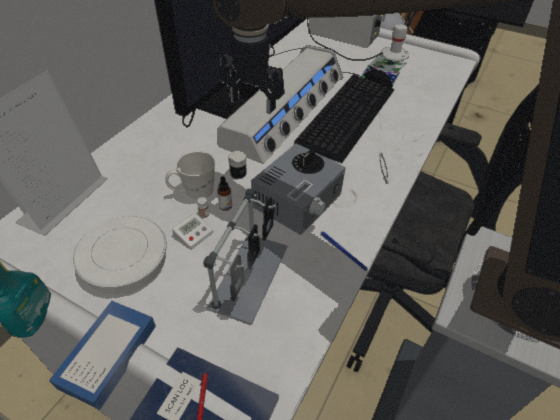

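View pics/side0.png

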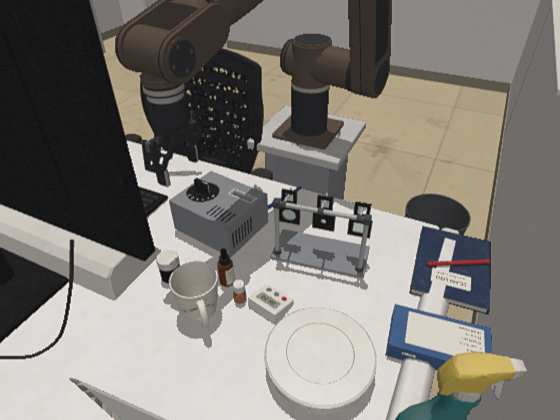

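The scene view shows the rack around (245,260) and the lamp at (298,185). The side view shows the rack around (320,230), with slides at about x=290, 323 and 360, and the lamp at (220,210). I'll enlarge both.

```bash
python3 - <<'E'
import cv2,numpy as np
a=cv2.imread("pics/side0.png")[165:280,165:380]; b=cv2.imread("pics/scene0.png")[140:330,195:350]
a=cv2.resize(a,None,fx=3.7,fy=3.7,interpolation=cv2.INTER_CUBIC); a=cv2.convertScaleAbs(a,alpha=1.6)
cv2.imwrite("pics/sidec.png",a)
b=cv2.resize(b,None,fx=3.1,fy=3.1,interpolation=cv2.INTER_CUBIC); b=cv2.convertScaleAbs(b,alpha=1.6)
cv2.imwrite("pics/scenec.png",b)
E
```

```text
(no output)
```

View pics/sidec.png

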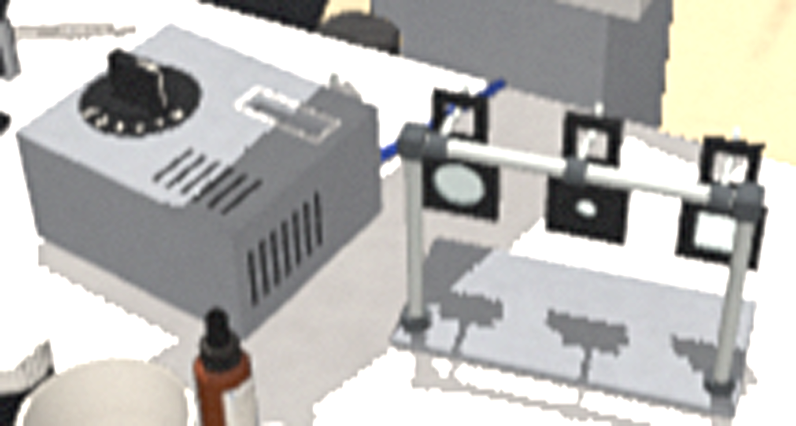

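View pics/scenec.png

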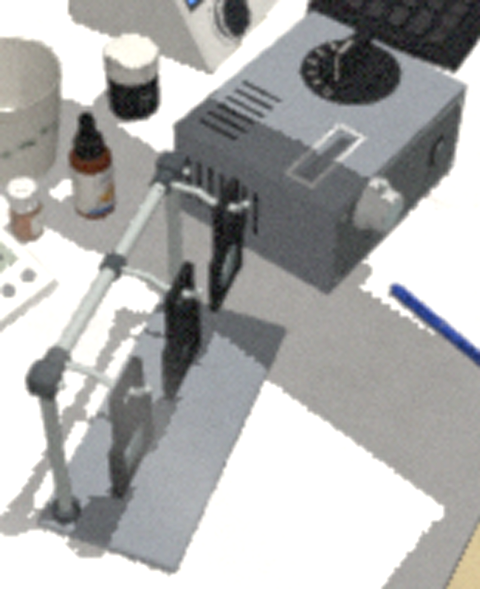

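Side crop: the lamp deck corners are at about (20,133), (168,25), (377,102) and (235,215). The square-window slide is the rightmost one (tab top near (733,140)), at the rack's +y end, nearest the scene camera. Next I'll work out rough positions.

```bash
cat > h.py <<'E'
from plant import readout,cams
import numpy as np
from scipy.spatial.transform import Rotation as R
def cam(n,st=None):
    c=cams.get_calibration(n); K=(c['fx'],c['fy'],c['cx'],c['cy'])
    if n!='wrist':
        q=np.array(c['rotation']); return K,np.array(c['eye']),R.from_quat(q).as_matrix()
    st=st or readout.get_state(); T=np.eye(4); T[:3,:3]=R.from_quat(st['tcp_rot']).as_matrix(); T[:3,3]=st['eef_pos']
    T=T@c['T_tool_cam']; return K,T[:3,3],T[:3,:3]
def ray(C,p):
    (fx,fy,cx,cy),e,M=C; d=M@np.array([(p[0]-cx)/fx,-(p[1]-cy)/fy,-1]); return e,d/np.linalg.norm(d)
def onz(C,p,z):
    e,d=ray(C,p); return e+d*(z-e[2])/d[2]
def proj(C,X):
    (fx,fy,cx,cy),e,M=C; v=M.T@(np.asarray(X)-e); return np.array([cx+fx*v[0]/-v[2],cy-fy*v[1]/-v[2]])
def tri(*cp):
    A=np.zeros((3,3));b=np.zeros(3);rs=[ray(C,p) for C,p in cp]
    for e,d in rs:
        P=np.eye(3)-np.outer(d,d);A+=P;b+=P@e
    X=np.linalg.solve(A,b); return X,max(np.linalg.norm((np.eye(3)-np.outer(d,d))@(X-e)) for e,d in rs)
E
python3 - <<'E'
from h import *
np.set_printoptions(precision=4,suppress=True)
S=cam('side');C=cam('scene')
s=lambda x,y:(x/3.7+165-.4,y/3.7+165-.4); c=lambda x,y:(x/3.1+195-.35,y/3.1+140-.35)
print("lamp")
for p in [(20,133),(168,25),(377,102),(235,215)]: print(onz(S,s(*p),.096))
for p in [(175,128),(307,10),(466,88),(335,195)]: print('c',onz(C,c(*p),.096))
print("slot",[onz(S,s(*p),.096) for p in[(252,88),(341,125),(323,143),(236,104)]])
print("slot c",[onz(C,c(*p),.096) for p in[(347,124),(366,137),(308,190),(290,177)]])
print("rackbar ends",tri((S,s(412,140)),(C,c(170,168))),tri((S,s(747,197)),(C,c(43,375))),)
print("tab tops",tri((S,s(733,140)),(C,c(135,360))),tri((S,s(592,118)),(C,c(186,265))),tri((S,s(460,93)),(C,c(230,180))))
E
```

```text
lamp
[ 0.6123 -0.1019  0.096 ]
[ 0.4687 -0.0835  0.096 ]
[0.4859 0.0895 0.096 ]
[0.6218 0.0638 0.096 ]
c [0.6352 0.0774 0.096 ]
c [ 0.6166 -0.1003  0.096 ]
c [ 0.4633 -0.0763  0.096 ]
c [0.4983 0.0798 0.096 ]
slot [array([0.5075, 0.0077, 0.096 ]), array([0.5175, 0.0798, 0.096 ]), array([0.5387, 0.0782, 0.096 ]), array([0.527 , 0.0072, 0.096 ])]
slot c [array([0.5249, 0.0078, 0.096 ]), array([0.5061, 0.0135, 0.096 ]), array([0.5175, 0.0852, 0.096 ]), array([0.5351, 0.0799, 0.096 ])]
rackbar ends (array([0.5817, 0.1645, 0.1563]), np.float64(0.0023413255312897227)) (array([0.5522, 0.3512, 0.1598]), np.float64(0.001738451557886951))
tab tops (array([0.5096, 0.3252, 0.1647]), np.float64(0.004112239521711745)) (array([0.5228, 0.2464, 0.1635]), np.float64(0.0037151454776436256)) (array([0.5357, 0.1693, 0.1653]), np.float64(0.003197478177275685))
```

step_arm(
  increments=[
    [[-13,4,3],[0,0,0.12]],
    [[-13,4,3],[0,0,0.12]],
    [[-13,4,3],[0,0,0.12]],
    [[-13,4,3],[0,0,0.12]],
    [[-13,4,3],[0,0,0.12]],
    [[-13,4,3],[0,0,0.12]],
  ],
)

```text
time: 0.65
eef_pos: [0.5961, 0.0242, 0.2489]
tcp_rot: [0.41, 0.912, -0.0, -0.0]
contact_force: [0.6, -0.3, -0.0]
opening: 0.999
finger_force: 0.0
```

step_arm(
  increments=[
    [[-13,4,0],[0,0,0.12]],
    [[-13,4,0],[0,0,0.12]],
    [[-13,4,0],[0,0,0.12]],
    [[-13,4,0],[0,0,0.12]],
    [[-13,4,0],[0,0,0.12]],
    [[-12,0,0],[0,0,0.12]],
    [[0,0,0],[0,0,0]],
    [[0,0,0],[0,0,0]],
  ],
)

```text
time: 1.32
eef_pos: [0.5198, 0.0441, 0.2493]
tcp_rot: [0.067, 0.998, -0.0, 0.0]
contact_force: [0.7, -0.4, 0.2]
opening: 1.003
finger_force: 0.0
```

```bash
python3 - <<'E'
from h import *; import cv2,pickle
st=readout.get_state(); im=cams.read_camera('wrist'); pickle.dump(st,open('w1.pkl','wb'))
cv2.imwrite("pics/w1.png",im[:,:,::-1]); print(st['eef_pos'],st['qpos'],R.from_quat(st['tcp_rot']).as_matrix().round(4),st['time'])
E
```

```text
[0.51982889 0.04409216 0.24928276] [-1.10022131e-01 -6.97873745e-02  1.93093650e+00  1.22888920e-05
  1.28005857e+00 -1.54700425e+00] [[-9.911e-01  1.334e-01  4.000e-04]
 [ 1.334e-01  9.911e-01 -0.000e+00]
 [-4.000e-04  0.000e+00 -1.000e+00]] 1.3167
```

View pics/w1.png

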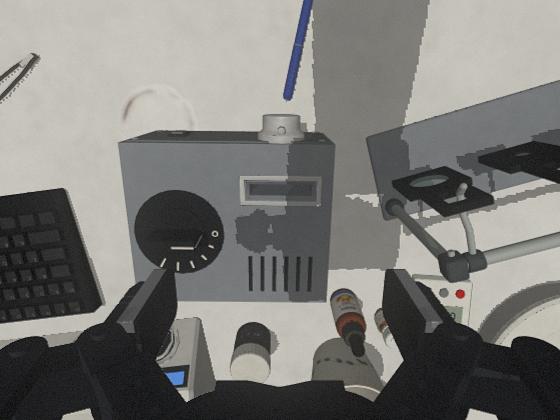

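Wrist view: slot centred around (280,190), dial disc around (179,231), off-ring around (214,234). I'll measure the slot and zoom in on the dial.

```bash
python3 - <<'E'
from h import *; import cv2,pickle
np.set_printoptions(precision=4,suppress=True)
im=cv2.imread("pics/w1.png"); g=cv2.cvtColor(im,cv2.COLOR_BGR2GRAY)
C=cam('wrist',pickle.load(open('w1.pkl','rb')))
crop=cv2.convertScaleAbs(cv2.resize(im[165:290,120:340],None,fx=3.6,fy=3.6,interpolation=cv2.INTER_CUBIC),alpha=1.7); cv2.imwrite("pics/w1c.png",crop)
def rect(m,x0,y0,n,z):
    cs,_=cv2.findContours(m,cv2.RETR_EXTERNAL,cv2.CHAIN_APPROX_NONE)
    for c in sorted(cs,key=cv2.contourArea)[::-1][:2]:
        r=cv2.minAreaRect(c); b=cv2.boxPoints(r)+[x0,y0]; P=np.array([onz(C,p,z) for p in b]); print(n,b.round(1).tolist()); print(P[:,:2].tolist(),'ctr',P.mean(0)[:2], 'sides',np.linalg.norm(P[1]-P[0]),np.linalg.norm(P[2]-P[1]))
rect((cv2.medianBlur(g,3)[168:215,230:330]>135).astype(np.uint8),230,168,'slot',.096)
m=(cv2.medianBlur(g,3)[175:290,125:235]<60).astype(np.uint8)
cs,_=cv2.findContours(m,cv2.RETR_EXTERNAL,cv2.CHAIN_APPROX_NONE);c=max(cs,key=cv2.contourArea)
e=cv2.fitEllipse(c);print(e,onz(C,(e[0][0]+125,e[0][1]+175),.1))
E
```

```text
slot [[239.0, 176.0], [287.0, 176.0], [287.0, 205.0], [239.0, 205.0]]
[[0.5060661567986957, 0.011026038963129967], [0.5115443001002503, 0.05156584369279622], [0.5372728966611885, 0.048267010542030156], [0.531650003558786, 0.006683673561824206]] ctr [0.5216 0.0294] sides 0.04090826104287297 0.025939217049712835
((52.93147277832031, 59.719017028808594), (85.60086059570312, 94.36871337890625), 6.065399169921875) [ 0.5505 -0.0509  0.1   ]
```

View pics/w1c.png

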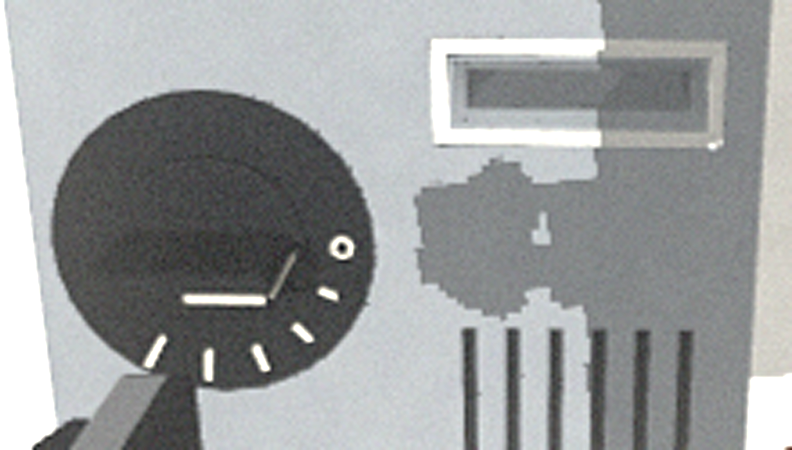

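The crop shows the slot frame corners at (430,40), (727,40), (722,147) and (434,147). The dial bar's top pointer line runs (183,299) to (267,299), pointing right at the off ring (342,247); the marks run clockwise from there.

```bash
python3 - <<'E'
from h import *; import pickle
np.set_printoptions(precision=4,suppress=True)
C=cam('wrist',pickle.load(open('w1.pkl','rb')))
k=lambda x,y:((x+.5)/3.6+120-.5,(y+.5)/3.6+165-.5)
P=np.array([onz(C,k(*p),.096) for p in[(430,40),(727,40),(722,147),(434,147)]]);print(P[:,:2],P.mean(0))
v=P[1]-P[0]+P[2]-P[3];print('slot dir yaw',np.arctan2(-v[0],v[1]))
P=np.array([onz(C,k(*p),.096) for p in[(448,55),(711,55),(708,131),(450,131)]]);print(P[:,:2],P.mean(0))
a=onz(C,k(183,299),.128);b=onz(C,k(267,299),.128);r=onz(C,k(342,247),.1);print('pointer',a,b,np.arctan2(*(b-a)[1::-1]),'ring',r)
c=onz(C,(52.93+125,59.72+175-3),.1)
s=P.mean(0)[:2]
for y in(-.12,-.13,-.14): print(y,s+R.from_euler('z',y).as_matrix()[:2,:2]@[.04,-.09])
W=cam('scene');S=cam('side')
print(onz(C,k(0,0),.096))
E
```

```text
[[0.5059 0.0111]
 [0.5153 0.0808]
 [0.5416 0.077 ]
 [0.5322 0.0076]] [0.5237 0.0441 0.096 ]
slot dir yaw -0.13436077777599276
[[0.51   0.0148]
 [0.5184 0.0767]
 [0.5371 0.074 ]
 [0.5287 0.0122]] [0.5236 0.0444 0.096 ]
pointer [ 0.5504 -0.0493  0.128 ] [ 0.553  -0.0306  0.128 ] 1.4362531365308118 ring [ 0.5534 -0.0184  0.1   ]
-0.12 [ 0.5525 -0.0497]
-0.13 [ 0.5516 -0.05  ]
-0.14 [ 0.5506 -0.0503]
[ 0.4829 -0.0871  0.096 ]
```

step_arm(
  increments=[
    [[-1,40,3],[0,0,0.04]],
    [[-1,40,3],[0,0,0.04]],
    [[-1,40,3],[0,0,0.04]],
    [[-1,40,3],[0,0,0.04]],
    [[-1,40,0],[0,0,0.04]],
    [[-1,40,0],[0,0,0.04]],
    [[-1,40,0],[0,0,0.055]],
    [[0,0,0],[0,0,0]],
  ],
)

```text
time: 2.03
eef_pos: [0.5125, 0.3301, 0.2608]
tcp_rot: [-0.084, 0.996, 0.001, -0.0]
contact_force: [-0.9, -0.6, 0.3]
opening: 1.0
finger_force: 0.0
```

step_arm(
  increments=[
    [[0,0,0],[0,0,0]],
    [[0,0,0],[0,0,0]],
  ],
)

```text
time: 2.2
eef_pos: [0.5134, 0.3241, 0.2607]
tcp_rot: [-0.081, 0.997, -0.0, -0.0]
contact_force: [0.1, -0.6, 0.4]
opening: 1.005
finger_force: 0.0
```

```bash
python3 - <<'E'
from h import *; import cv2,pickle
st=readout.get_state(); im=cams.read_camera('wrist'); pickle.dump(st,open('w2.pkl','wb'))
cv2.imwrite("pics/w2.png",im[:,:,::-1]); print(st['eef_pos'],st['qpos'],st['tcp_rot'])
c=cv2.convertScaleAbs(cv2.resize(im[80:280,150:410,::-1],None,fx=3,fy=3,interpolation=cv2.INTER_CUBIC),alpha=1.6);cv2.imwrite("pics/w2c.png",c)
E
```

```text
[0.51336135 0.32407935 0.26073943] [ 3.96335386e-01  1.17390730e-01  1.71911454e+00 -5.02456386e-04
  1.30593003e+00 -1.33743579e+00] [-8.14629150e-02  9.96676255e-01 -3.60993509e-04 -3.25534255e-04]
```

View pics/w2c.png

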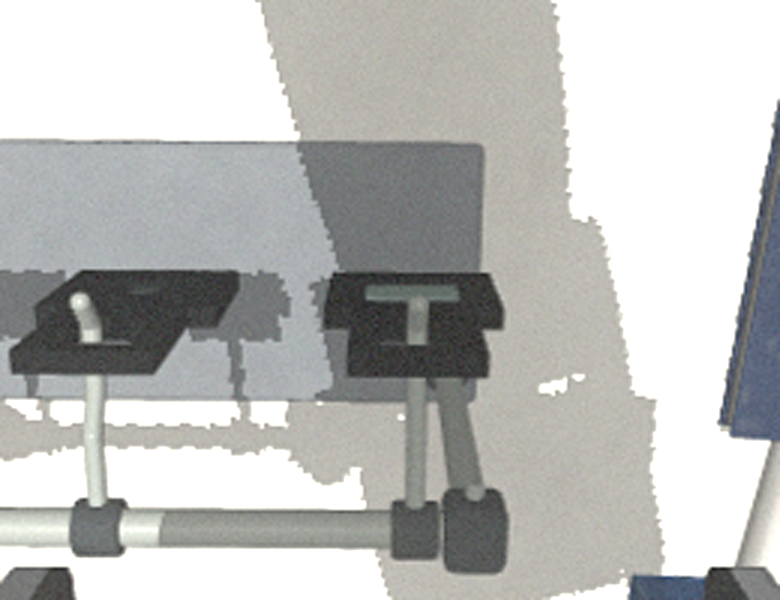

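The crop shows the square slide's tab top face from (350,346) to (488,376), and the neighbour's tab top back edge from (10,373) to (153,374). Both line up with image x.

```bash
python3 - <<'E'
from h import *; import pickle
np.set_printoptions(precision=4,suppress=True)
st=pickle.load(open('w2.pkl','rb'));C=cam('wrist',st)
k=lambda x,y:((x+.5)/3+150-.5,(y+.5)/3+80-.5)
M=R.from_quat(st['tcp_rot']).as_matrix();print('tool yaw',np.arctan2(-M[0,1],M[1,1]))
for z in(.1625,.1645,.1665):
    P=[onz(C,k(*p),z) for p in[(350,376),(488,376),(349,346),(489,346),(10,373),(153,374)]]
    c=np.mean(P[:4],0);n=np.mean(P[4:],0);d=c-n
    print(z,c,'w',np.linalg.norm(P[1]-P[0]),'th',np.linalg.norm(P[2]-P[0]),'d',np.linalg.norm(d),'yaw',np.arctan2(-d[0],d[1]),[np.arctan2(-(b-a)[0],(b-a)[1]) for a,b in((P[0],P[1]),(P[2],P[3]))])
E
```

```text
tool yaw 0.16310682703733778
0.1625 [0.5076 0.3301 0.1625] w 0.03275785604869533 th 0.007406758940191669 d 0.08007678517644122 yaw 0.20121786012867973 [np.float64(0.16273751989494403), np.float64(0.16274752024828829)]
0.1645 [0.5071 0.33   0.1645] w 0.032486747115478415 th 0.0073454594915377605 d 0.07941405768376418 yaw 0.20121786012868006 [np.float64(0.16273751989494215), np.float64(0.16274752024828756)]
0.1665 [0.5065 0.3298 0.1665] w 0.032215638182261405 th 0.0072841600428838514 d 0.07875133019108708 yaw 0.20121786012868054 [np.float64(0.1627375198949442), np.float64(0.16274752024828712)]
```

step_arm(
  increments=[
    [[-1,1,-18],[0,0,0]],
    [[-1,1,-18],[0,0,0]],
    [[-1,1,-18],[0,0,0]],
    [[-1,1,-18],[0,0,0]],
    [[-1,1,-18],[0,0,0]],
    [[-0.5,1,-18],[0,0,0]],
    [[0,0,-16],[0,0,0]],
    [[0,0,-16],[0,0,0]],
  ],
  fingers=0.29,
)

```text
time: 2.92
eef_pos: [0.5081, 0.3283, 0.1206]
tcp_rot: [-0.08, 0.997, -0.0, 0.0]
contact_force: [-0.1, 0.0, 0.5]
opening: 0.643
finger_force: 0.0
```

```bash
python3 - <<'E'
from h import *; import cv2
ims=[]
for n,(x,y) in {'wrist':(280,200),'side':(330,215),'scene':(245,240)}.items():
    im=cams.read_camera(n)[:,:,::-1]; 
    ims.append(cv2.convertScaleAbs(cv2.resize(im[60:360,150:410] if n=='wrist' else im[y-75:y+75,x-65:x+65],(266*1,307)if 0 else (266,307),interpolation=cv2.INTER_CUBIC),alpha=1.5))
cv2.imwrite("pics/g1.png",np.hstack(ims)); print(readout.get_state()['eef_pos'],readout.get_state()['contact_force'])
E
```

```text
[0.50709626 0.32826264 0.11999725] [-0.83225521  0.71989034  0.02970331]
```

View pics/g1.png

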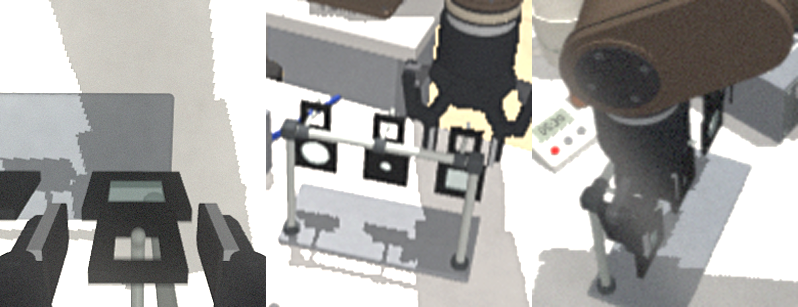

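The fingers straddle the tab, at about x=65 and 198 in the left panel with the slide centre near 138. I'll nudge +y and close.

step_arm(
  increments=[
    [[0,1.5,0],[0,0,0]],
    [[0,0,0],[0,0,0]],
    [[0,0,0],[0,0,0]],
    [[0,0,0],[0,0,0]],
    [[0,0,0],[0,0,0]],
    [[0,0,0],[0,0,0]],
    [[0,0,0],[0,0,0]],
    [[0,0,0],[0,0,0]],
  ],
  fingers=-1,
  grip_force=30,
)

```text
time: 3.73
eef_pos: [0.5087, 0.3317, 0.1229]
tcp_rot: [-0.082, 0.997, 0.0, 0.002]
contact_force: [0.7, -2.1, 5.2]
opening: 0.392
finger_force: 31.9
```

step_arm(
  increments=[
    [[0,0,3],[0,0,0]],
    [[0,0,3],[0,0,0]],
    [[0,0,3],[0,0,0]],
    [[0,0,3],[0,0,0]],
    [[0,0,0],[0,0,0]],
    [[0,0,0],[0,0,0]],
  ],
)

```text
time: 4.23
eef_pos: [0.5073, 0.3316, 0.1333]
tcp_rot: [-0.082, 0.997, 0.0, -0.0]
contact_force: [0.4, -0.9, 0.3]
opening: 0.391
finger_force: 31.3
```

step_arm(
  increments=[
    [[0,0,1],[0,0,0]],
    [[-4,-0.6,0],[0,0,0]],
    [[-4,-0.7,0],[0,0,0]],
    [[-4,-0.6,0],[0,0,0]],
    [[-6,-1,0],[0,0,0]],
    [[-6,-1,0],[0,0,0]],
    [[-8,-1.3,0],[0,0,0]],
    [[-8,-1.3,0],[0,0,0]],
  ],
)

```text
time: 4.9
eef_pos: [0.4665, 0.3249, 0.1343]
tcp_rot: [-0.082, 0.997, -0.0, -0.0]
contact_force: [-0.4, 0.3, -0.6]
opening: 0.394
finger_force: 31.3
```

step_arm(
  increments=[
    [[-8,-1.3,0],[0,0,0]],
    [[0,0,5],[0,0,0]],
    [[0,0,15],[0,0,0]],
    [[0,0,20],[0,0,0]],
    [[0,0,20],[0,0,0]],
    [[0,0,20],[0,0,0]],
    [[0,0,0],[0,0,0]],
    [[0,0,0],[0,0,0]],
  ],
)

```text
time: 5.57
eef_pos: [0.4603, 0.3241, 0.2159]
tcp_rot: [-0.082, 0.997, 0.001, 0.002]
contact_force: [0.2, -0.9, -1.0]
opening: 0.392
finger_force: 31.3
```

```bash
python3 - <<'E'
from h import *; import cv2,pickle
st=readout.get_state();pickle.dump(st,open('w3.pkl','wb'));print(st['eef_pos'],st['tcp_rot'])
a=cams.read_camera('wrist')[:,:,::-1];cv2.imwrite("pics/w3.png",a)
b=cams.read_camera('side')[:,:,::-1];cv2.imwrite("pics/s3.png",b)
cv2.imwrite("pics/g3.png",cv2.convertScaleAbs(np.hstack([cv2.resize(a[150:400,160:400],(480,500),interpolation=cv2.INTER_CUBIC),cv2.resize(b[90:280,260:382],(320,500),interpolation=cv2.INTER_CUBIC)]),alpha=1.6))
E
```

```text
[0.46027653 0.32408659 0.21588924] [-8.20016165e-02  9.96630461e-01  6.23175867e-04  1.75259378e-03]
```

View pics/g3.png

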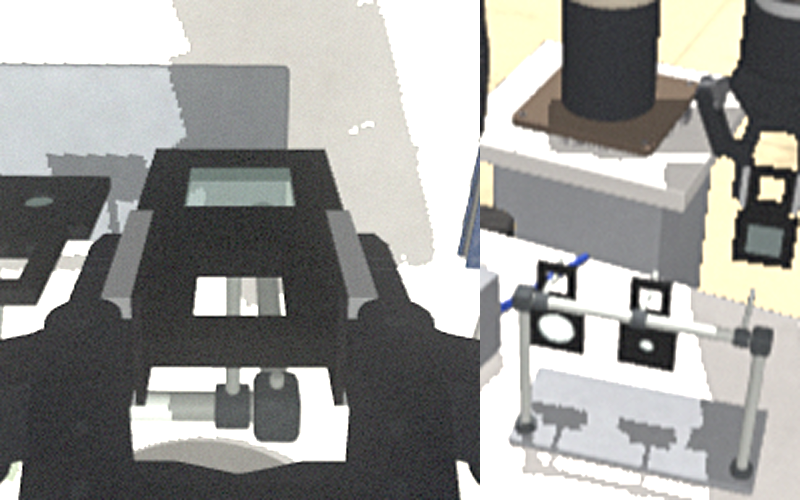

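The slide is off the hook and held squarely, and the other two still hang. In the left panel the bottom edge is (156,149) to (324,149), the eye's upper edge (190,317) to (287,317), and the tab-top back edge (134,366) to (346,366). I'll solve its pose in the tool frame with PnP.

```bash
python3 - <<'E'
from h import *; import pickle,cv2
np.set_printoptions(precision=4,suppress=True)
c=cams.get_calibration('wrist');K=np.array([[c['fx'],0,c['cx']],[0,c['fy'],c['cy']],[0,0,1.]])
o=np.array([(-3,-25,0),(-3,25,0),(-3,-9,84),(-3,9,84),(3,-17,92),(3,17,92)],float)/1000
i=np.array([(156,149),(324,149),(190,317),(287,317),(134,366),(346,366)],float)/2+[159.75,149.75]
ok,rv,tv=cv2.solvePnP(o,i,K,None)
pr,_=cv2.projectPoints(o,rv,tv,K,None);print((pr[:,0]-i).round(1).tolist())
F=np.diag([1,-1,-1]); T=np.eye(4);T[:3,:3]=F@cv2.Rodrigues(rv)[0];T[:3,3]=F@tv[:,0]
G=c['T_tool_cam']@T; print('slide in tool\n',G)   # expect x->-x ... 
st=pickle.load(open('w3.pkl','rb'));Mt=R.from_quat(st['tcp_rot']).as_matrix();print('world',Mt@G[:3,3]+st['eef_pos'],R.from_matrix(Mt@G[:3,:3]).as_euler('xyz'))
# side view check: project bottom corners
E
```

```text
[[-0.9, -2.4], [0.7, -2.3], [0.1, 12.3], [0.8, 12.4], [2.5, -10.1], [-3.2, -10.0]]
slide in tool
 [[-0.996   0.0006  0.0891  0.1471]
 [-0.0003 -1.      0.0032 -0.0008]
 [ 0.0891  0.0031  0.996  -0.3383]
 [ 0.      0.      0.      1.    ]]
world [0.3141 0.2987 0.5536] [-3.1375  0.0856  0.164 ]
```

```bash
cat > pnp.py <<'E'
from h import *; import pickle,cv2
np.set_printoptions(precision=4,suppress=True)
c=cams.get_calibration('wrist');K=np.array([[c['fx'],0,c['cx']],[0,c['fy'],c['cy']],[0,0,1.]])
F=np.diag([1,-1,-1.]);Tt=np.array(c['T_tool_cam'])
G0=np.eye(4);G0[:3,:3]=np.diag([-1,1,-1.]);G0[:3,3]=[0,0,.052]
def solve(o,i):
    T=np.linalg.inv(Tt)@G0
    ok,rv,tv=cv2.solvePnP(o,i,K,None,cv2.Rodrigues(F@T[:3,:3])[0],(F@T[:3,3])[:,None],True,cv2.SOLVEPNP_ITERATIVE)
    pr,_=cv2.projectPoints(o,rv,tv,K,None)
    T=np.eye(4);T[:3,:3]=F@cv2.Rodrigues(rv)[0];T[:3,3]=F@tv[:,0]
    return Tt@T,(pr[:,0]-i).round(1)
E
python3 - <<'E'
from pnp import *
o=np.array([(-3,-25,0),(-3,25,0),(-3,-9,84),(-3,9,84),(3,-17,92),(3,17,92)],float)/1000
i=np.array([(156,149),(324,149),(190,317),(287,317),(134,366),(346,366)],float)/2+[159.75,149.75]
G,e=solve(o,i);print(G,e.tolist())
P,_=cv2.projectPoints(np.array([(-3,-14,10),(-3,14,10),(-3,-14,38),(-3,14,38),(-3,-9,62),(-3,9,62),(3,-9,62),(3,9,62),(-3,-17,92),(-3,17,92)])/1000.,cv2.Rodrigues(F@(np.linalg.inv(Tt)@G)[:3,:3])[0],F@(np.linalg.inv(Tt)@G)[:3,3],K,None)
print(((P[:,0]-[159.75,149.75])*2).round(0).tolist())
st=pickle.load(open('w3.pkl','rb'));Mt=R.from_quat(st['tcp_rot']).as_matrix();w=Mt@G[:3,3]+st['eef_pos'];Rw=Mt@G[:3,:3];print('world',w,R.from_matrix(Rw).as_euler('xyz'))
S=cam('side');print([((proj(S,w+Rw@np.array(p)/1000)-[260,90])*[320/122,500/190]+[480,0]).round(0).tolist() for p in[(3,-25,0),(3,25,0),(3,-17,92),(3,17,92)]])
E
```

```text
[[-0.9999  0.003   0.0155  0.0016]
 [ 0.0029  1.     -0.0036  0.0001]
 [-0.0155 -0.0036 -0.9999  0.0493]
 [ 0.      0.      0.      1.    ]] [[-1.3, 0.3], [1.2, 0.2], [-1.0, -2.4], [1.7, -2.4], [1.9, 2.2], [-2.6, 2.1]]
[[189.0, 162.0], [291.0, 162.0], [181.0, 204.0], [299.0, 204.0], [196.0, 252.0], [283.0, 252.0], [196.0, 278.0], [283.0, 278.0], [136.0, 339.0], [342.0, 339.0]]
world [0.4588 0.3239 0.1666] [ 0.0045 -0.0191  0.1671]
[[732.0, 253.0], [793.0, 262.0], [754.0, 157.0], [799.0, 163.0]]
```

step_arm(
  increments=[
    [[0,-20,4],[0,0,0]],
    [[0,-35,3],[0,0,-0.05]],
    [[0,-40,0],[0,0,-0.05]],
    [[0,-40,0],[0,0,-0.05]],
    [[0,-40,0],[0,0,-0.05]],
    [[10,-40,0],[0,0,-0.05]],
    [[15,-35,0],[0,0,-0.05]],
    [[15,-20,0],[0,0,0]],
  ],
)

```text
time: 6.33
eef_pos: [0.4986, 0.0506, 0.2194]
tcp_rot: [0.07, 0.998, -0.0, -0.001]
contact_force: [-0.1, 0.2, -0.1]
opening: 0.389
finger_force: 31.3
```

step_arm(
  increments=[
    [[15,-10,-15],[0,0,0]],
    [[10,0,-15],[0,0,0]],
    [[0,0,-15],[0,0,0]],
    [[0,0,-10],[0,0,0]],
    [[0,0,0],[0,0,0]],
    [[0,0,0],[0,0,0]],
    [[0,0,0],[0,0,0]],
  ],
)

```text
time: 6.92
eef_pos: [0.5245, 0.044, 0.1666]
tcp_rot: [0.068, 0.998, -0.0, 0.0]
contact_force: [1.2, -0.5, 0.5]
opening: 0.391
finger_force: 31.3
```

```bash
python3 - <<'E'
from h import *; import cv2,pickle
st=readout.get_state();pickle.dump(st,open('w4.pkl','wb'));print(st['eef_pos'],st['tcp_rot'])
a=cams.read_camera('wrist')[:,:,::-1];cv2.imwrite("pics/w4.png",a)
b=cams.read_camera('side')[:,:,::-1];cv2.imwrite("pics/s4.png",b)
cv2.imwrite("pics/g4.png",cv2.convertScaleAbs(np.hstack([cv2.resize(a[130:330,190:370],(540,600),interpolation=cv2.INTER_CUBIC),cv2.resize(b[90:290,180:266],(258,600),interpolation=cv2.INTER_CUBIC)]),alpha=1.6))
E
```

```text
[0.52447617 0.04398902 0.1665969 ] [ 6.75870526e-02  9.97713367e-01 -2.71950359e-05  1.62154632e-04]
```

View pics/g4.png

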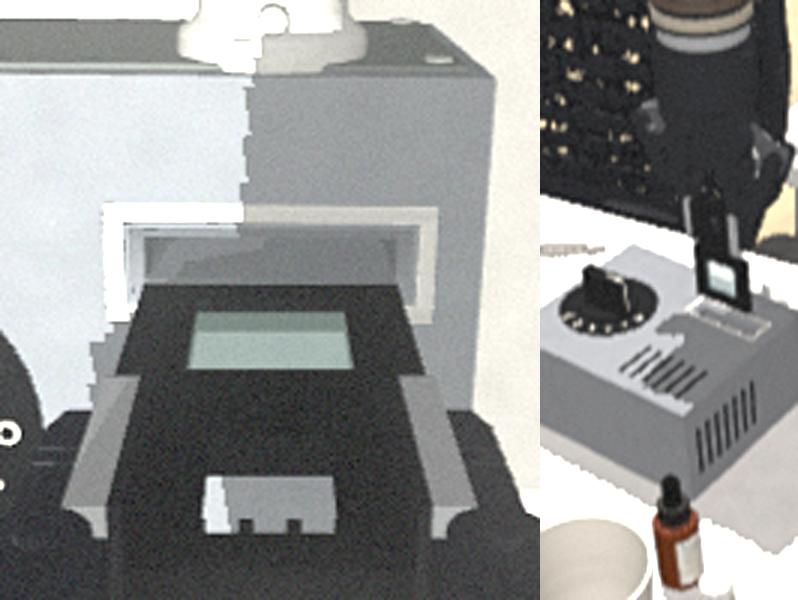

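The left panel shows the slide's bottom front edge at (142,285) to (400,285), just above the slot. The slot frame's front outer edge is (107,205) to (437,207), its inner edge (125,224) to (417,224).

```bash
python3 - <<'E'
from h import *; import pickle
np.set_printoptions(precision=4,suppress=True)
st=pickle.load(open('w4.pkl','rb'));C=cam('wrist',st);k=lambda x,y:((x+.5)/3+190-.5,(y+.5)/3+130-.5)
zb=st['eef_pos'][2]-.0493
Rz=R.from_euler('z',-.134).as_matrix()
L=lambda P:(Rz.T@P)[:2]*1000
f=[L(onz(C,k(*p),.096)) for p in[(107,205.5),(437,206.5),(125,224),(417,224)]]
for z in(zb-.004,zb,zb+.004):
    b=[L(onz(C,k(*p),z)) for p in[(142,285),(400,285)]]; print(z,b,'ctr',np.mean(b,0)+[3,0],b[1][1]-b[0][1])
print(f,'slot ctr outer',np.mean(f[:2],0)+[13.3,0],'inner',np.mean(f[2:],0)+[9.45,0],'orig',L(np.array([.5237,.0443,0])))
E
```

```text
0.11329690470872698 [array([510.9461,  88.3364]), array([511.0429, 139.0673])] ctr [513.9945 113.7018] 50.73085905437334
0.11729690470872699 [array([509.4273,  88.8418]), array([509.5222, 138.5407])] ctr [512.4748 113.6912] 49.69890507547777
0.12129690470872699 [array([507.9086,  89.3472]), array([508.0014, 138.0141])] ctr [510.955  113.6807] 48.66695109658221
[array([499.7647,  79.502 ]), array([500.1088, 148.457 ]), array([503.8242,  83.091 ]), array([503.9374, 144.4306])] slot ctr outer [513.2368 113.9795] inner [513.3308 113.7608] orig [513.0868 113.8688]
```

step_arm(
  increments=[
    [[0.6,0,-5],[0,0,0]],
    [[0,0,-5],[0,0,0]],
    [[0,0,-5],[0,0,0]],
    [[0,0,-5],[0,0,0]],
    [[0,0,-5],[0,0,0]],
    [[0,0,-5],[0,0,0]],
    [[0,0,-5],[0,0,0]],
    [[0,0,0],[0,0,0]],
  ],
)

```text
time: 7.68
eef_pos: [0.5242, 0.0438, 0.1297]
tcp_rot: [0.068, 0.998, 0.0, -0.001]
contact_force: [-1.1, -0.6, 0.2]
opening: 0.392
finger_force: 31.3
```

step_arm(
  increments=[
    [[0,0,-5],[0,0,0]],
    [[0,0,-5],[0,0,0]],
    [[0,0,-5],[0,0,0]],
    [[0,0,-5],[0,0,0]],
    [[0,0,-4],[0,0,0]],
    [[0,0,-2],[0,0,0]],
    [[0,0,0],[0,0,0]],
  ],
)

```text
time: 8.27
eef_pos: [0.5249, 0.0437, 0.1046]
tcp_rot: [0.068, 0.998, -0.0, -0.0]
contact_force: [-0.6, -0.0, -0.3]
opening: 0.396
finger_force: 31.2
```

step_arm(
  increments=[
    [[0,0,-1.5],[0,0,0]],
    [[0,0,-1.5],[0,0,0]],
    [[0,0,0],[0,0,0]],
  ],
)

```text
time: 8.52
eef_pos: [0.525, 0.0438, 0.1028]
tcp_rot: [0.068, 0.998, 0.0, -0.0]
contact_force: [-4.0, 0.4, 2.2]
opening: 0.387
finger_force: 31.6
```

step_arm(
  increments=[
    [[0,0,-1],[0,0,0]],
    [[0,0,-1],[0,0,0]],
    [[0,0,0],[0,0,0]],
    [[0,0,0],[0,0,0]],
  ],
)

```text
time: 8.85
eef_pos: [0.5251, 0.0438, 0.1027]
tcp_rot: [0.068, 0.998, -0.0, -0.001]
contact_force: [-7.9, -0.1, 12.2]
opening: 0.39
finger_force: 32.5
```

```bash
python3 - <<'E'
from h import *; import cv2
print(readout.get_state()['eef_pos'],readout.get_state()['contact_force'])
a=cams.read_camera('wrist')[:,:,::-1];b=cams.read_camera('side')[:,:,::-1]
cv2.imwrite("pics/g5.png",cv2.convertScaleAbs(np.hstack([cv2.resize(a[130:330,190:370],(480,533),interpolation=cv2.INTER_CUBIC),cv2.resize(b[130:230,180:240],(320,533),interpolation=cv2.INTER_CUBIC)]),alpha=1.6))
E
```

```text
[0.52510218 0.04378959 0.10273162] [-7.86425708 -0.11568886 12.15827461]
```

View pics/g5.png

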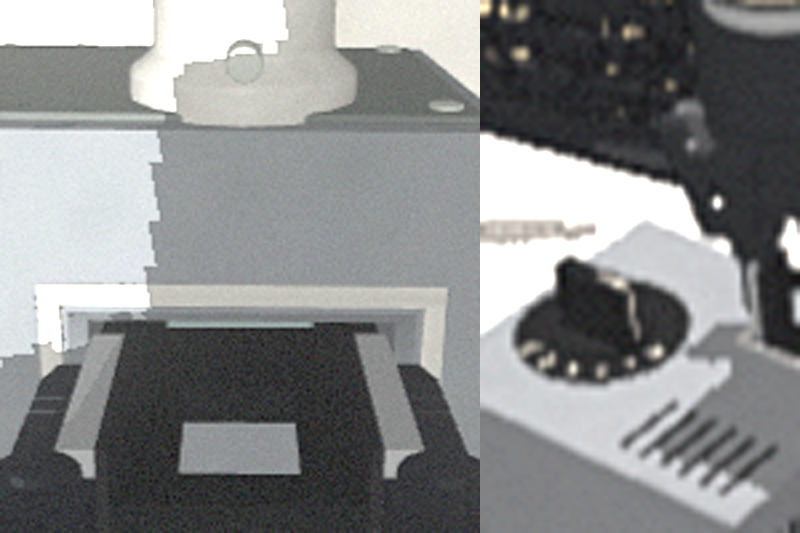

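It stops hard at TCP z 0.1027 and looks seated or nearly so. I'll ease off the preload, release, and look.

step_arm(
  increments=[
    [[-0.7,0,2],[0,0,0]],
    [[0,0,0],[0,0,0]],
    [[0,0,0],[0,0,0]],
  ],
)

```text
time: 9.2
eef_pos: [0.5248, 0.0437, 0.1028]
tcp_rot: [0.068, 0.998, 0.0, 0.001]
contact_force: [-2.4, 0.6, 3.2]
opening: 0.389
finger_force: 31.7
```

step_arm(
  increments=[
    [[0,0,0],[0,0,0]],
    [[0,0,0],[0,0,0]],
    [[0,0,0],[0,0,0]],
    [[0,0,0],[0,0,0]],
    [[0,0,4],[0,0,0]],
    [[0,0,20],[0,0,0]],
    [[0,0,35],[0,0,0]],
    [[0,0,0],[0,0,0]],
  ],
  fingers=0.3,
)

```text
time: 9.87
eef_pos: [0.5284, 0.0434, 0.1682]
tcp_rot: [0.068, 0.998, -0.0, 0.006]
contact_force: [1.3, 0.7, 1.4]
opening: 0.652
finger_force: 0.0
```

```bash
python3 - <<'E'
from h import *; import cv2,pickle
st=readout.get_state();pickle.dump(st,open('w6.pkl','wb'));print(st['eef_pos'],st['contact_force'])
a=cams.read_camera('wrist')[:,:,::-1];b=cams.read_camera('side')[:,:,::-1];cv2.imwrite("pics/w6.png",a);cv2.imwrite("pics/s6.png",b)
cv2.imwrite("pics/g6.png",cv2.convertScaleAbs(np.hstack([cv2.resize(a[130:330,190:370],(480,533),interpolation=cv2.INTER_CUBIC),cv2.resize(b[140:240,190:250],(320,533),interpolation=cv2.INTER_CUBIC)]),alpha=1.6))
E
```

```text
[0.52843764 0.0433938  0.16820589] [1.26131557 0.72171351 1.3907405 ]
```

View pics/g6.png

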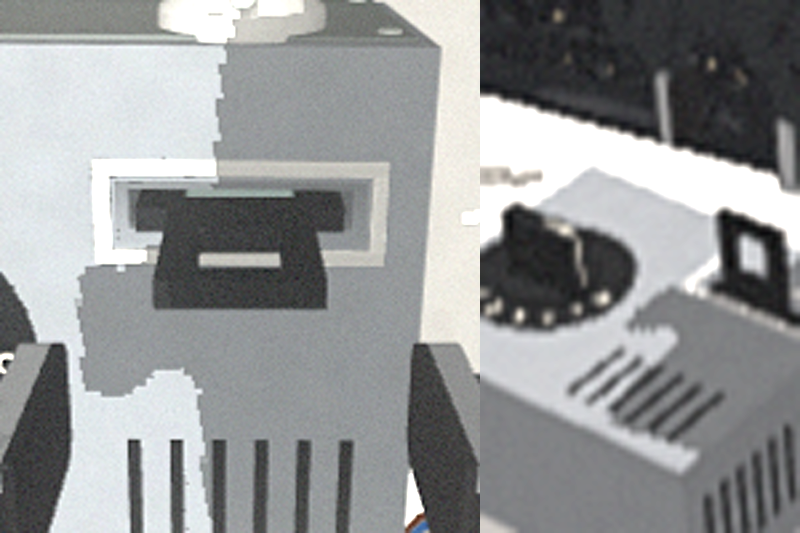

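The slide stands upright in the slot, with its tab-top back edge at (153,308) to (327,308). To check its height I'll press lightly on the tab top with the fingers shut; z should read about 0.140 if it's home.

step_arm(
  increments=[
    [[0,0,0],[0,0,0]],
    [[0,0,0],[0,0,0]],
    [[0,0,0],[0,0,0]],
    [[0,0,0],[0,0,0]],
    [[0,0,0],[0,0,0]],
    [[0,0,0],[0,0,0]],
  ],
  fingers=-1,
)

```text
time: 10.47
eef_pos: [0.5242, 0.0438, 0.1608]
tcp_rot: [0.068, 0.998, 0.0, -0.0]
contact_force: [-0.5, -0.6, -0.3]
opening: 0.004
finger_force: 0.0
```

step_arm(
  increments=[
    [[0,0,-5],[0,0,0]],
    [[0,0,-5],[0,0,0]],
    [[0,0,-4],[0,0,0]],
    [[0,0,0],[0,0,0]],
    [[0,0,0],[0,0,0]],
  ],
)

```text
time: 10.88
eef_pos: [0.524, 0.0438, 0.1466]
tcp_rot: [0.068, 0.998, 0.0, -0.001]
contact_force: [-0.4, -0.1, -0.6]
opening: 0.001
finger_force: 0.0
```

step_arm(
  increments=[
    [[0,0,-1.5],[0,0,0]],
    [[0,0,-1.5],[0,0,0]],
    [[0,0,-1],[0,0,0]],
    [[0,0,0],[0,0,0]],
    [[0,0,0],[0,0,0]],
  ],
)

```text
time: 11.3
eef_pos: [0.5244, 0.0438, 0.1433]
tcp_rot: [0.068, 0.998, -0.0, -0.0]
contact_force: [-0.2, 0.2, 0.1]
opening: 0.003
finger_force: 0.0
```

step_arm(
  increments=[
    [[0,0,-1],[0,0,0]],
    [[0,0,-1],[0,0,0]],
    [[0,0,-1],[0,0,0]],
    [[0,0,0],[0,0,0]],
    [[0,0,0],[0,0,0]],
  ],
)

```text
time: 11.72
eef_pos: [0.5243, 0.0438, 0.1403]
tcp_rot: [0.068, 0.998, 0.0, -0.0]
contact_force: [0.4, -0.6, -0.2]
opening: 0.003
finger_force: 0.0
```

step_arm(
  increments=[
    [[0,0,-1],[0,0,0]],
    [[0,0,-1],[0,0,0]],
    [[0,0,0],[0,0,0]],
    [[0,0,0],[0,0,0]],
  ],
)

```text
time: 12.05
eef_pos: [0.5251, 0.0437, 0.14]
tcp_rot: [0.068, 0.998, -0.0, 0.001]
contact_force: [-2.3, 0.3, 7.0]
opening: 0.002
finger_force: 3.2
```

Contact at z 0.140, so the slide is fully home. On to the dial.

step_arm(
  increments=[
    [[0,0,10],[0,0,0]],
    [[0,0,20],[0,0,0]],
    [[0,0,20],[0,0,-0.12]],
    [[5,-15,20],[0,0,-0.12]],
    [[5,-15,0],[0,0,-0.12]],
    [[5,-16,0],[0,0,-0.12]],
    [[4,-16,0],[0,0,-0.12]],
    [[4,-16,0],[0,0,-0.12]],
  ],
  fingers=0.2,
)

```text
time: 12.72
eef_pos: [0.5476, -0.0349, 0.2089]
tcp_rot: [0.418, 0.909, 0.0, 0.0]
contact_force: [0.2, 1.0, -0.2]
opening: 0.6
finger_force: 0.0
```

step_arm(
  increments=[
    [[4,-16,0],[0,0,-0.12]],
    [[0,0,0],[0,0,-0.12]],
    [[0,0,0],[0,0,-0.12]],
    [[0,0,0],[0,0,-0.12]],
    [[0,0,0],[0,0,-0.12]],
    [[0,0,0],[0,0,-0.12]],
    [[0,0,0],[0,0,-0.12]],
    [[0,0,0],[0,0,0]],
  ],
)

```text
time: 13.38
eef_pos: [0.5513, -0.0503, 0.2086]
tcp_rot: [0.751, 0.661, 0.0, 0.0]
contact_force: [-0.1, -0.3, -0.9]
opening: 0.603
finger_force: 0.0
```

step_arm(
  increments=[
    [[0,0,0],[0,0,0]],
    [[0,0,0],[0,0,0]],
  ],
)

```text
time: 13.55
eef_pos: [0.5514, -0.0503, 0.2084]
tcp_rot: [0.749, 0.663, 0.0, 0.0]
contact_force: [0.1, 0.1, 0.4]
opening: 0.598
finger_force: 0.0
```

```bash
python3 - <<'E'
from h import *; import cv2,pickle
st=readout.get_state();pickle.dump(st,open('w7.pkl','wb'))
M=R.from_quat(st['tcp_rot']).as_matrix();print(st['eef_pos'],st['qpos'],'tool x angle',np.arctan2(M[1,0],M[0,0]),'want',np.pi/2-.134)
a=cams.read_camera('wrist')[:,:,::-1];cv2.imwrite("pics/w7.png",a)
C=cam('wrist',st);g=cv2.medianBlur(cv2.cvtColor(a,cv2.COLOR_BGR2GRAY),3)
for p in[(.5513,-.0501,.128),(.5513,-.0501,.1)]:print(proj(C,p))
# white marks near dial
c=proj(C,(.5513,-.0501,.115)).astype(int);x0,y0=c-[70,70]
n,l,s,ce=cv2.connectedComponentsWithStats((g[max(y0,0):y0+140,x0:x0+140]>105).astype(np.uint8))
for i in range(1,n):
    if 4<s[i,4]<400:
        p=ce[i]+[x0,max(y0,0)];print(s[i].tolist(),p.round(1),onz(C,p,.1)[:2].round(4),onz(C,p,.128)[:2].round(4))
E
```

```text
[ 0.55137087 -0.05026323  0.20844496] [-2.74177729e-01  3.97908329e-02  1.89905612e+00  3.77039991e-06
  1.20268804e+00 -1.51739071e-01] tool x angle 1.448356312499521 want 1.4367963267948967
[280.03202613 212.73346936]
[279.95578993 200.50679154]
[86, 26, 3, 4, 8] [296.1 163.8] [ 0.5661 -0.0242] [ 0.5655 -0.0187]
[99, 36, 6, 5, 13] [310.7 173.8] [ 0.5758 -0.0329] [ 0.574  -0.0263]
[68, 51, 3, 25, 59] [278.2 199.9] [ 0.5501 -0.0495] [ 0.5512 -0.0411]
[108, 51, 7, 4, 14] [320.  188.6] [ 0.5815 -0.0447] [ 0.5791 -0.0369]
[108, 69, 10, 3, 27] [321.6 206. ] [ 0.5815 -0.0581] [ 0.5791 -0.0488]
[101, 83, 12, 8, 34] [315.5 222.5] [ 0.5758 -0.0706] [ 0.574  -0.0599]
```

step_arm(
  increments=[
    [[-1,-0.5,-15],[0,0,-0.012]],
    [[0,0,-15],[0,0,0]],
    [[0,0,-15],[0,0,0]],
    [[0,0,-15],[0,0,0]],
    [[0,0,-15],[0,0,0]],
    [[0,0,-15],[0,0,0]],
    [[0,0,-12],[0,0,0]],
    [[0,0,-2],[0,0,0]],
  ],
)

```text
time: 14.27
eef_pos: [0.5487, -0.0503, 0.1017]
tcp_rot: [0.754, 0.657, -0.001, -0.002]
contact_force: [1.2, -1.1, -0.8]
opening: 0.599
finger_force: 0.0
```

step_arm(
  increments=[
    [[0,0,0],[0,0,0]],
    [[0,0,0],[0,0,0]],
    [[0,0,0],[0,0,0]],
    [[0,0,0],[0,0,0]],
    [[0,0,0],[0,0,0]],
    [[0,0,0],[0,0,0]],
    [[0,0,0],[0,0,0]],
    [[0,0,0],[0,0,0]],
  ],
  fingers=-1,
  grip_force=30,
)

```text
time: 14.93
eef_pos: [0.5504, -0.0509, 0.1057]
tcp_rot: [0.754, 0.657, -0.0, 0.0]
contact_force: [-4.6, 0.1, 5.4]
opening: 0.129
finger_force: 33.5
```

step_arm(
  increments=[
    [[-0.5,0,1],[0,0,-0.08]],
    [[0,0,0],[0,0,-0.1]],
    [[0,0,0],[0,0,-0.1]],
    [[0,0,0],[0,0,-0.1]],
    [[0,0,0],[0,0,-0.1]],
    [[0,0,0],[0,0,-0.1]],
    [[0,0,0],[0,0,-0.1]],
  ],
)

```text
time: 15.52
eef_pos: [0.5501, -0.0508, 0.1057]
tcp_rot: [0.931, 0.366, 0.0, 0.0]
contact_force: [-1.9, -0.1, -0.4]
opening: 0.13
finger_force: 32.9
```

step_arm(
  increments=[
    [[0,0,0],[0,0,-0.1]],
    [[0,0,0],[0,0,-0.1]],
    [[0,0,0],[0,0,-0.1]],
    [[0,0,0],[0,0,-0.1]],
    [[0,0,0],[0,0,-0.1]],
    [[0,0,0],[0,0,-0.09]],
    [[0,0,0],[0,0,0]],
    [[0,0,0],[0,0,0]],
  ],
)

```text
time: 16.18
eef_pos: [0.55, -0.0506, 0.1057]
tcp_rot: [0.997, 0.083, 0.0, -0.0]
contact_force: [-2.4, 0.8, 1.5]
opening: 0.134
finger_force: 33.1
```

step_arm(
  increments=[
    [[0,0,0],[0,0,0]],
    [[0,0,0],[0,0,0]],
    [[0,0,0],[0,0,0]],
  ],
)

```text
time: 16.43
eef_pos: [0.5499, -0.0506, 0.1057]
tcp_rot: [0.997, 0.082, 0.0, -0.0]
contact_force: [-3.3, 2.1, 4.0]
opening: 0.133
finger_force: 33.2
```

step_arm(
  increments=[
    [[0,0,0],[0,0,0]],
    [[0,0,0],[0,0,0]],
    [[0,0,0],[0,0,0]],
    [[0,0,0],[0,0,0]],
    [[0,0,0],[0,0,0]],
    [[0,0,10],[0,0,0]],
    [[0,0,20],[0,0,0]],
    [[0,0,25],[0,0,0]],
  ],
  fingers=0.3,
)

```text
time: 17.1
eef_pos: [0.5486, -0.0505, 0.1595]
tcp_rot: [0.997, 0.082, -0.002, -0.001]
contact_force: [0.1, -0.2, 0.2]
opening: 0.647
finger_force: 0.0
```

step_arm(
  increments=[
    [[0,0,30],[0,0,0]],
    [[0,0,30],[0,0,0]],
    [[0,0,0],[0,0,0]],
    [[0,0,0],[0,0,0]],
    [[0,0,0],[0,0,0]],
    [[0,0,0],[0,0,0]],
  ],
)

```text
time: 17.6
eef_pos: [0.549, -0.0505, 0.2188]
tcp_rot: [0.997, 0.082, -0.001, -0.0]
contact_force: [-0.4, 0.8, -0.4]
opening: 0.649
finger_force: 0.0
```

```bash
python3 - <<'E'
from h import *; import cv2
st=readout.get_state();a=cams.read_camera('wrist')[:,:,::-1];b=cams.read_camera('side')[:,:,::-1]
C=cam('wrist',st);g=cv2.medianBlur(cv2.cvtColor(a,cv2.COLOR_BGR2GRAY),3)
x0,y0=(proj(C,(.55,-.051,.115))-60).astype(int)
n,l,s,ce=cv2.connectedComponentsWithStats((g[y0:y0+120,x0:x0+120]>105).astype(np.uint8))
for i in range(1,n):
    if 4<s[i,4]<400:
        p=ce[i]+[x0,y0];z=.128 if s[i,4]>35 else .098;w=onz(C,p,z)[:2]-[.55,-.051];print(s[i].tolist(),p.round(),w.round(4),'cw angle from off',np.pi/2-.134-np.arctan2(w[1],w[0]))
cv2.imwrite("pics/g8.png",cv2.convertScaleAbs(np.hstack([cv2.resize(a,(420,315)),cv2.resize(b[130:290,160:380],(433,315),interpolation=cv2.INTER_CUBIC)])[:,:800],alpha=1.5))
E
```

```text
[59, 10, 2, 7, 14] [280. 153.] [0.0312 0.0056] cw angle from off 1.2579455189869073
[75, 11, 6, 9, 18] [298. 155.] [ 0.0319 -0.0079] cw angle from off 1.6799005642044094
[41, 16, 4, 4, 8] [262. 158.] [0.0258 0.0176] cw angle from off 0.8382212103893
[88, 21, 11, 10, 37] [313. 165.] [ 0.0316 -0.0168] cw angle from off 1.925745010691562
[28, 27, 4, 4, 9] [249. 168.] [0.0161 0.0262] cw angle from off 0.4166422459959944
[18, 39, 6, 6, 19] [241. 181.] [0.0053 0.0313] cw angle from off 0.034901360611188315
[58, 40, 4, 25, 64] [280. 194.] [0.0088 0.0018] cw angle from off 1.2389257326748357
```

View pics/g8.png

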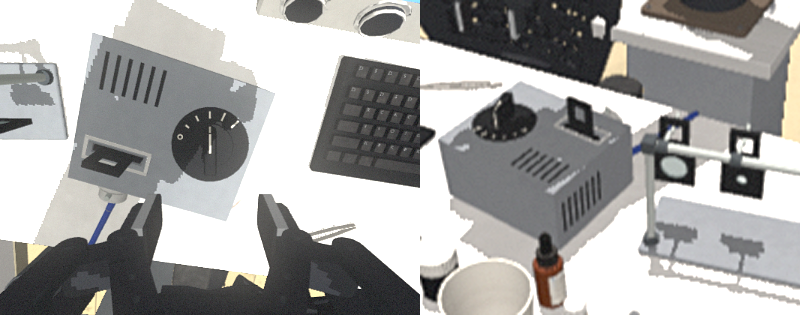

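The pointer lines up with the third mark (about 1.24–1.26 rad), the slide is seated in the slot, the other two still hang, and the gripper is clear.

```bash
python3 -c "
from plant import sign_off; print(sign_off())"
```

```text
the job is handed in; nothing more can be done
None
```

The square-window slide is fully home in the lamp's slot, the dial is on its third mark, the other two slides still hang, and the job was handed in at about 18 s; no verdict came back.

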